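# Slide the parts case home between wet-glued rails

### The arm

A 6-joint arm with a two-finger parallel gripper is mounted at the origin on the work surface. World frame = base frame: x ahead of the robot, y to its left, z up, the work surface at z = 0. Lengths are in m, angles in rad, forces in N, time in s.
With the tool pointing down it reaches from about 0.35 to 0.775 m from the base axis. Payload 7.3 kg.
Tool frame: the origin (TCP) lies between the finger pads; the fingertips stand robot.tcp_to_tips ahead of it and the grasp point (between the pads) lies 2 mm behind it (robot.tcp_to_tips is the distance from the TCP to the fingertips, in m); y points along the fingers, x is the direction in which the jaws open and shut, and the axes are right-handed (so a half turn about y gives the same grasp; the last joint's range is limited). The gripper opens to 92 mm and grips with 3 to 60 N. Pads are 19 mm wide; open, the fingers measure 130 mm over their backs; the gripper's body (75 mm by 190 mm) begins 47 mm behind the grasp point.
Start: joints at [-1.478, 0.342, 1.524, -0, 1.275, -0.146], TCP at [0.124, -0.51, 0.244] pointing down, gripper open.
Joint ranges: [-2.53, 2.53], [-0.77, 2.02], [0.04, 2.7], [-1, 4.14], [0.28, 2.66], [-3.11, 3.11]. Speed limits (rad/s): [2.57, 2.57, 3.14, 3.14, 3.14, 3.14].

### API

Orientations are given as [roll, pitch, yaw] about the fixed x, y, z axes, in that order (R = Rz(yaw) Ry(pitch) Rx(roll)).
In Python, from cell import status, read_camera, get_calibration, robot gives the robot as it stands.
- The arm moves only by the shell command python3 -m creep 'ROWS' [FORCE]. ROWS is JSON, a list of rows, each an object of numbers: "dx", "dy", "dz": the shift along the tool's x, y, z in m; "rx", "ry", "rz": the turn, a rotation vector about the tool's x, y, z in rad; "gripper": the opening, from 0 (shut) to 1 (fully open). A call has 1 to 20 rows; each row is the pose to reach, as a shift and turn from the pose commanded when the call began, along the tool's axes at that moment; what a row does not reach only later rows make up. A row lasts 1/8 s, in which the tool goes at most 62.5 mm and 10.7 degrees, less where a joint would pass 70% of its speed; a pose out of reach is approached as far as the arm can. A call with a gripper value outside its range is refused whole. The fingers move at their own pace and stop on an object; FORCE is the grip in N (left out, the last holds). Time passes only in rows, so rows that repeat a pose let the fingers close. It gives the time, the measured TCP pose, the force and the opening at its end, in the units of the state.
- status.observe(): the state, without advancing time (a new reading comes with each control period).
- read_camera(name): name is "scene" or "top" or "wrist"; returns (picture, depth): 420x560x3 uint8, red, green, blue; 420x560 float32, m along the optical axis (not along the pixel's ray), 0 where there is no reading.
- get_calibration(name): a dict with "fx", "fy", "cx", "cy" (pixels), "D" ([k1, k2, p1, p2, k3] as OpenCV has them; the pictures are not rectified), "xyz" and "rotation" of the camera in the world; the wrist camera has in their place "mount" (4x4, takes a point from camera to tool coordinates, whose origin is the TCP and whose axes are the tool frame's). Camera axes: x right, y down, z forward; pixel columns grow to the right and rows downward; lengths in m; the calibration is good to about 2 mm. A picture is of the moment at which its call begins: read the wrist's pose just before it. get_calibration takes no time and is no camera call.
- robot.hand_in(): hands the job in, once; it reports no verdict.
The state is a dict: "time": time; "qpos": joint angles; "qvel": joint speeds; "joint_efforts": joint torques, N m; "tool_pos": TCP position; "tool_rot": TCP orientation; "contact_force": force on the tool from outside, world axes, zero at the start; "torque": the same for the moment, N m; "opening": finger opening in m.
Only numpy, scipy, OpenCV 4.12 (cv2) and the standard library are available. Lean on these libraries where they do the work, as an engineer would, in place of code of your own. Each camera call takes 0.05 s, during which the arm holds its last target.

### The job

Push the closed grey parts case along the board and down the lane between the two wooden guide rails until it is fully home against the stop block at the lane's end. The rails' glue is still wet, so neither the case nor the robot may touch either rail: square the case up to the lane before it goes in. Only push it, keeping it flat on the board all the time, and leave everything else where it is.

Things in the scene. Friction and masses are not known exactly. Their poses are not given: they have to be found in the camera images.
- case: closed grey plastic parts case with a flush white lid, no handle: 100 mm across (its x) by 120 mm long (its y) by 60 mm high, 0.3 to 0.6 kg, loose; origin at the centre of its underside. It starts on the open part of the board before the lane mouth, up to 35 mm off the lane's centre line and turned up to 0.3 rad. It slides on the board and turns freely when pushed off centre.
- board: plywood board fixed to the bench, 320 mm (its x) by 500 mm (its y) by 12 mm thick; origin at the centre of its underside, so its upper face is at 12 mm in its z. The lane runs straight along the board's +y, on its centre line x = 0. Board +y points roughly to the robot's left, board +x roughly away from the robot; it is turned up to 0.2 rad from that.
- rail_near: wooden guide rail glued on the board, on the robot's side of the lane: 18 mm wide (board x), 260 mm long (board y), 25 mm high, so its top is 37 mm above the bench; origin at the centre of its underside. Its inner face is 62 mm from the lane's centre line.
- rail_far: the same rail on the far side of the lane, its inner face also 62 mm from the centre line: the lane is 124 mm wide, 12 mm of room on each side of the case
- lane_mouth (a point): point on the board's upper face, on the lane's centre line, level with the rails' open ends (board y = -40 mm)
- lane_end (a point): point on the board's upper face, on the lane's centre line, at the lane side of the fixed stop block (board y = +220 mm). The stop block is dark wood, 110 mm across, 20 mm thick, 30 mm high, and may be touched. With the case home, its centre is 60 mm before this point.
- jar: clear round pot of toothpicks, 48 mm across, 63 mm high with the picks, loose, standing on the board beside the near rail; bystander; origin under its centre
- offcut: pale wooden offcut 45 x 80 x 30 mm lying loose on the board beside the far rail; bystander; origin under its centre
- glue: white glue bottle, 56 mm across, 150 mm high, loose on the bench; bystander; origin under its centre
- hammer: hammer lying loose on the bench; bystander
- screwdriver: screwdriver lying loose on the bench to the right of the board; bystander
- tape: roll of paper tape, 90 mm across, 19 mm high, loose on the bench; bystander
- cup: white mug, 72 mm across, 85 mm high, loose on the bench; bystander
Mind the look-alikes: they are no part of the job. Leave any blue or red look-alike of the case alone.

How it is judged:
At the end, for the whole second after the job is handed in: The case is flat and still, leading face within 8 mm of the stop, within 12 mm of the lane centre line and 0.1 rad of square; no rail ever touched, case never raised over 8 mm or tipped over 0.12 rad, no other loose thing moved over 20 mm (y of case in the frame of lane_end between -0.068 and -0.055 m and x of case in the frame of lane_end between -0.012 and 0.012 m and angle between the y axis of case and the y axis of board, either way round below 0.1 rad and z of case in the frame of lane_end below 0.004 m and angle between case's own z axis and vertical below 0.05 rad and linear speed of case below 0.01 m/s).
It fails at once if something touches a guide rail (contact force between any of rail_near, rail_far and anything else above 0.3 N).
It fails at once if the case is lifted off the board or tipped (z of case in the frame of lane_end above 0.008 m or angle between case's own z axis and vertical above 0.12 rad).
It fails at once if another loose thing is disturbed (moved over 20 mm) (distance of any of jar, offcut, glue, hammer, screwdriver, tape, cup from where it was at the start of the episode above 0.02 m).
It also fails if it takes over 72 s, if anything falls off the work surface, if the arm or the gripper's body presses on something with over 40 N, if the wrist force passes 120 N, or if a joint passes its speed limit or range.

## Working session

There is one attempt and no reset: what is moved stays moved. The work goes in short steps, Python scripts to look and compute and a shell command to move; the robot and the scene stay as the last step left them, time stands still between calls to the robot, and variables do not carry over. Pictures are saved under pics/ and viewed, and the job is handed in when it is done.

```bash
ls; mkdir -p pics
python3 - <<'E'
from cell import status, read_camera, get_calibration, robot
import cv2, numpy as np
print(status.observe()); print(robot.tcp_to_tips)
for n in ("scene","top","wrist"):
    s=status.observe()
    p,d=read_camera(n); cv2.imwrite(f"pics/{n}0.png",p[:,:,::-1]); np.save(f"pics/{n}0.npy",d)
    np.save(f"pics/{n}0rgb.npy",p)
    print(n,get_calibration(n))
E
```

```text
pics
{'time': 0.0, 'qpos': array([-1.47793992e+00,  3.42731300e-01,  1.52505360e+00, -2.27334924e-05,
        1.27538977e+00, -1.45997303e-01]), 'qvel': array([ 0.00067373,  0.00080654, -0.00083747, -0.00054575,  0.00059297,
        0.00132814]), 'joint_efforts': array([ 3.33389020e-03, -4.31236267e+01, -2.44220316e+01,  7.21962657e-02,
        5.60846622e-02, -1.17844197e-04]), 'tool_pos': array([ 0.12418868, -0.50969235,  0.24302772]), 'tool_rot': array([-1.57058768e+00,  1.56834845e-03, -1.33193582e+00]), 'contact_force': array([-0.28311965,  0.48325496, -0.05696099]), 'torque': array([-0.05634371, -0.04714448,  0.02472242]), 'opening': 0.09190552410691964}
0.017
scene {'fx': 399.8013467236729, 'fy': 399.8013467236729, 'cx': 279.2236442742754, 'cy': 204.47805051829494, 'D': array([-0.02996932,  0.        ,  0.        ,  0.        ,  0.        ]), 'xyz': array([1.02000908, 0.11956995, 0.93066329]), 'rotation': array([-2.5470101,  0.01083  ,  1.7865594])}
top {'fx': 533.0914154272981, 'fy': 533.0914154272981, 'cx': 278.88160283189, 'cy': 211.7224463843498, 'D': array([-0.19370543,  0.        ,  0.        ,  0.        ,  0.        ]), 'xyz': array([ 0.13445073, -0.01504902,  1.55433677]), 'rotation': array([-2.93322354, -0.00485434, -1.54451973])}
wrist {'fx': 303.53907569266414, 'fy': 303.53907569266414, 'cx': 279.8585725719541, 'cy': 207.50860822126143, 'D': array([-0.04030903,  0.        ,  0.        ,  0.        ,  0.        ]), 'mount': array([[ 9.99999953e-01, -2.58151562e-04,  1.66050338e-04,
        -6.06060701e-04],
       [-2.28247694e-04, -2.63700833e-01,  9.64604488e-01,
        -1.41228571e-01],
       [-2.05226543e-04, -9.64604481e-01, -2.63700879e-01,
         7.10119631e-02],
       [ 0.00000000e+00,  0.00000000e+00,  0.00000000e+00,
         1.00000000e+00]])}
```

View pics/scene0.png

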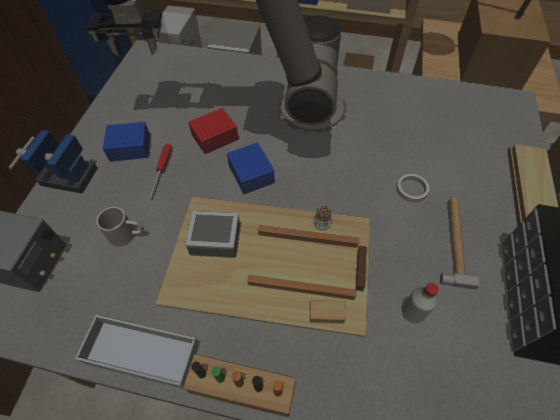

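View pics/top0.png

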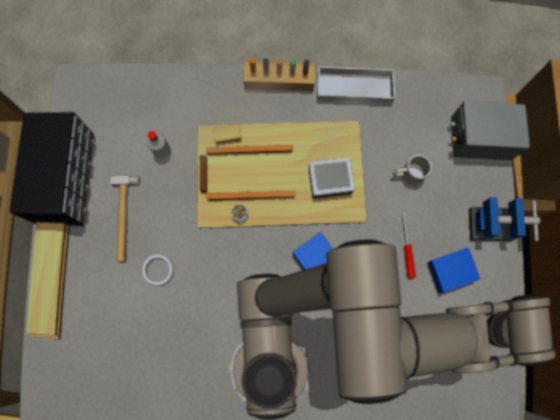

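View pics/wrist0.png

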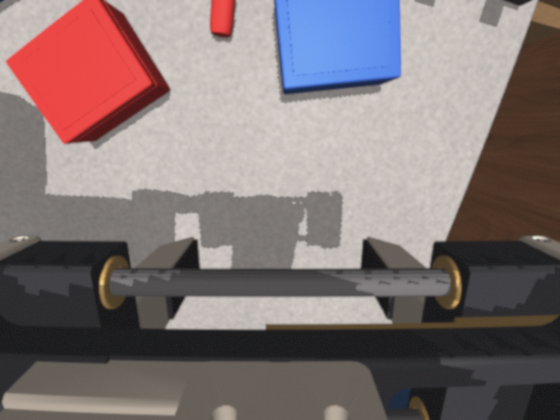

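The scene view shows the case at about (213,233), with rails at (308,236) and (301,286), the stop at (362,267), the jar at (323,216) and the offcut at (327,310). In the top view the case is at (331,177), the rails at (251,149) and (251,195), and the stop at (204,173). The red and blue boxes are look-alikes. Next I'll measure.

```bash
cat > h.py <<'E'
import numpy as np, cv2
from scipy.spatial.transform import Rotation as Ro
from cell import status, read_camera, get_calibration, robot
def cam(n,st=None):
    c=get_calibration(n)
    K=np.array([[c['fx'],0,c['cx']],[0,c['fy'],c['cy']],[0,0,1]])
    if n=='wrist':
        st=st or status.observe(); R=Ro.from_euler('xyz',st['tool_rot']).as_matrix(); m=c['mount']
        return K,c['D'],R@m[:3,:3],R@m[:3,3]+st['tool_pos']
    return K,c['D'],Ro.from_euler('xyz',c['rotation']).as_matrix(),np.array(c['xyz'])
def toplane(C,px,z):
    K,D,R,t=C
    u=cv2.undistortPoints(np.asarray(px,float).reshape(-1,1,2),K,D).reshape(-1,2)
    r=np.c_[u,np.ones(len(u))]@R.T
    return t+r*((z-t[2])/r[:,2])[:,None]
def proj(C,P):
    K,D,R,t=C
    return cv2.projectPoints((np.asarray(P,float).reshape(-1,3)-t)@R,np.zeros(3),np.zeros(3),K,D)[0].reshape(-1,2)
def cloud(C,d):
    K,D,R,t=C; h,w=d.shape
    v,u=np.mgrid[:h,:w]
    n=cv2.undistortPoints(np.c_[u.ravel(),v.ravel()].astype(float).reshape(-1,1,2),K,D).reshape(h,w,2)
    P=np.dstack([n*d[...,None],d])@R.T+t
    P[d==0]=np.nan
    return P
E
python3 - <<'E'
from h import *
for n in ('top','scene'):
    C=cam(n); p=np.load(f'pics/{n}0rgb.npy'); d=np.load(f'pics/{n}0.npy'); P=cloud(C,d)
    hsv=cv2.cvtColor(p,cv2.COLOR_RGB2HSV)
    roi=(P[...,0]>0.3)&(P[...,0]<0.8)&(np.abs(P[...,1])<0.4)
    z=P[...,2]
    rng={'board':(0.002,0.02),'rail':(0.03,0.042),'casetop':(0.06,0.085)}
    m=roi&(z>0.004)&(z<0.02)&(hsv[...,1]>60)
    print(n,'board z',np.nanmedian(z[m]))
    H,S,V=[hsv[...,i] for i in range(3)]
    # board outline: wood-coloured
    for nm,mask in (('wood',roi&(H<32)&(S>70)&(V>60)),('rail',roi&(H<15)&(S>90)),('case',roi&(z>0.055)&(z<0.09)&(S<60))):
        mk=mask.astype(np.uint8)
        mk=cv2.morphologyEx(mk,cv2.MORPH_OPEN,np.ones((2,2),np.uint8))
        cs,_=cv2.findContours(mk,cv2.RETR_EXTERNAL,cv2.CHAIN_APPROX_NONE)
        for c in sorted(cs,key=cv2.contourArea)[::-1][:6]:
            a=cv2.contourArea(c)
            if a<60: continue
            (cx,cy),(w,h),ang=cv2.minAreaRect(c)
            zz=z[mk.astype(bool)&(cv2.drawContours(np.zeros_like(mk),[c],-1,1,-1)>0)]
            print(nm,a,(round(cx,1),round(cy,1)),(round(w),round(h)),'z',np.round(np.nanpercentile(zz,[10,50,90]),3))
            hz={'wood':.012,'rail':.037,'case':.072}[nm]
            print('   ',np.round(toplane(C,cv2.boxPoints(((cx,cy),(w,h),ang)),hz)[:,:2],4).tolist())
    q=cv2.resize(p[100:330,150:420] if n=='scene' else p[100:240,180:440],None,fx=2.9,fy=2.5 if n=='scene' else 2.9,interpolation=cv2.INTER_CUBIC)
    cv2.imwrite(f'pics/{n}_z.png',q[:,:,::-1])
E
```

```text
top board z 0.012122323075415498
wood 16589.5 (281.1, 174.8) (103, 168) z [0.007 0.013 0.035]
    [[0.7234, 0.2502], [0.7566, -0.2676], [0.4328, -0.2742], [0.4027, 0.2199]]
wood 103.0 (408.3, 257.0) (24, 6) z [0.017 0.023 0.028]
    [[0.3694, -0.3867], [0.3715, -0.4045], [0.3001, -0.4105], [0.2981, -0.3929]]
wood 67.5 (153.0, 136.0) (10, 8) z [0.121 0.147 0.153]
    [[0.7057, 0.3958], [0.706, 0.3704], [0.6732, 0.3675], [0.6728, 0.3928]]
rail 248.0 (247.0, 150.5) (5, 76) z [0.021 0.035 0.04 ]
    [[0.6413, 0.201], [0.6547, -0.0269], [0.639, -0.0277], [0.6256, 0.1996]]
rail 245.5 (247.5, 196.3) (5, 77) z [0.024 0.035 0.04 ]
    [[0.5012, 0.1929], [0.5123, -0.0332], [0.4967, -0.0339], [0.4856, 0.1917]]
rail 131.0 (204.0, 175.0) (34, 4) z [0.037 0.042 0.046]
    [[0.6132, 0.22], [0.6134, 0.208], [0.5088, 0.2019], [0.5085, 0.2138]]
rail 97.5 (408.4, 257.0) (24, 6) z [0.017 0.024 0.029]
    [[0.3658, -0.3817], [0.3676, -0.3984], [0.2973, -0.4037], [0.2956, -0.3872]]
rail 62.0 (153.0, 136.0) (10, 8) z [0.125 0.148 0.153]
    [[0.6964, 0.3891], [0.6967, 0.3641], [0.6644, 0.3613], [0.6641, 0.
[... 1238 characters left out ...]
233], [0.6311, 0.2145]]
rail 119.5 (432.5, 290.0) (12, 13) z [0.129 0.149 0.151]
    [[0.5826, 0.3714], [0.5762, 0.4018], [0.6069, 0.4018], [0.6131, 0.3719]]
rail 83.5 (164.0, 162.6) (6, 21) z [0.004 0.021 0.026]
    [[0.3918, -0.3872], [0.317, -0.3949], [0.3215, -0.3739], [0.3958, -0.367]]
case 1727.0 (213.0, 231.3) (51, 38) z [0.064 0.073 0.075]
    [[0.6276, -0.2062], [0.5224, -0.2375], [0.5045, -0.1065], [0.61, -0.0832]]
case 173.0 (125.9, 227.6) (23, 23) z [0.052 0.069 0.08 ]
    [[0.6174, -0.4142], [0.5597, -0.4037], [0.5891, -0.3387], [0.6446, -0.3508]]
case 144.5 (417.2, 308.7) (26, 12) z [0.054 0.071 0.086]
    [[0.6594, 0.3131], [0.6345, 0.3297], [0.6663, 0.3735], [0.6903, 0.3567]]
```

View pics/scene_z.png

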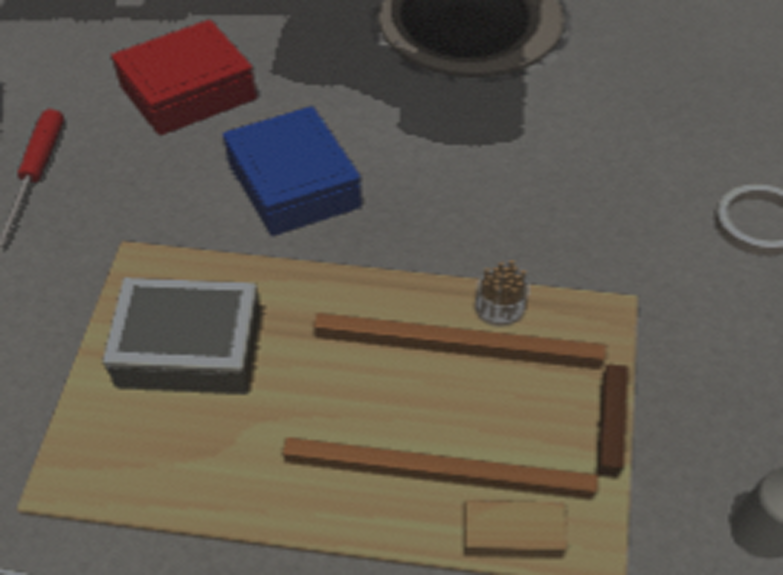

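View pics/top_z.png

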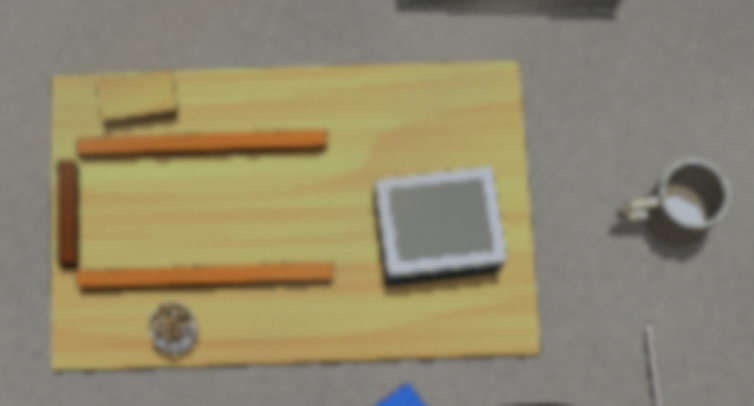

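```bash
cat > meas.py <<'E'
from h import *
def frame(pts_by):  # lane frame from rail-top points
    pass
def masks(n,p,d,C):
    P=cloud(C,d); hsv=cv2.cvtColor(p,cv2.COLOR_RGB2HSV); H,S,V=[hsv[...,i].astype(int) for i in range(3)]
    return P,H,S,V
def rect(mask,C,z,amin=50):
    mk=cv2.morphologyEx(mask.astype(np.uint8),cv2.MORPH_OPEN,np.ones((2,2),np.uint8))
    cs,_=cv2.findContours(mk,cv2.RETR_EXTERNAL,cv2.CHAIN_APPROX_NONE)
    if not cs: return None
    c=max(cs,key=cv2.contourArea)
    q=toplane(C,c.reshape(-1,2),z)[:,:2]
    r=cv2.minAreaRect((q*1000).astype(np.float32)); b=cv2.boxPoints(r)
    e=b[1]-b[0]; f=b[2]-b[1]; L=e if np.hypot(*e)>np.hypot(*f) else f
    if L[1]<0: L=-L
    return np.array(r[0]), sorted(r[1]), np.arctan2(-L[0],L[1])
E
python3 - <<'E'
from meas import *
for n in ('top','scene'):
    C=cam(n); p=np.load(f'pics/{n}0rgb.npy'); d=np.load(f'pics/{n}0.npy')
    P,H,S,V=masks(n,p,d,C)
    for cy in (-.1,):
        pass
    X,Y,Z=[P[...,i] for i in range(3)]
    red=(S>110)&(H<14)
    print(n)
    print(' near',rect(red&(X>.44)&(X<.56)&(Y>-.08)&(Y<.2)&(Z>.024),C,.037))
    print(' far',rect(red&(X>.6)&(X<.7)&(Y>-.08)&(Y<.22)&(Z>.024),C,.037))
    print(' stop',rect((V<110)&(X>.48)&(X<.66)&(Y>.18)&(Y<.27)&(Z>.03),C,.042))
    print(' case',rect((S<70)&(X>.45)&(X<.68)&(Y>-.28)&(Y<-.06)&(Z>.066),C,.072))
    print(' white',rect((S<70)&(V>120)&(X>.45)&(X<.68)&(Y>-.28)&(Y<-.06)&(Z>.066),C,.072))
    print(' offcut',rect((X>.66)&(X<.78)&(Y>0.05)&(Y<.25)&(Z>.027),C,.042))
    m=(X>.46)&(X<.66)&(Y>-.26)&(Y<-.07)&(Z>.068)&(Z<.08)
    print(' med',np.median(P[m],0))
E
```

```text
top
 near None
 far (array([605.63140869, 212.05302429]), [9.010542869567871, 15.755489349365234], np.float32(-1.5097308))
 stop (array([561.08441162, 210.15875244]), [17.759748458862305, 101.85379791259766], np.float32(-1.5141044))
 case (array([ 556.38464355, -165.7041626 ]), [101.61695861816406, 121.09366607666016], np.float32(0.15384516))
 white (array([ 557.14898682, -165.88088989]), [100.18444061279297, 120.66071319580078], np.float32(0.1561414))
 offcut (array([687.3494873, 145.3636322]), [50.823394775390625, 80.840576171875], np.float32(0.17298171))
 med [ 0.55960005 -0.16425584  0.07282914]
scene
 near (array([509.34188843,  74.36629486]), [17.900537490844727, 253.50350952148438], np.float32(0.062082633))
 far (array([650.80987549,  83.67985535]), [18.043842315673828, 254.77423095703125], np.float32(0.05734751))
 stop (array([572.53118896, 218.8586731 ]), [20.744169235229492, 113.54327392578125], np.float32(-1.5138725))
 case (array([ 563.06884766, -158.49476624]), [101.49996948242188, 120.10675048828125], np.float32(0.14875706))
 white (array([ 562.07128906, -160.31060791]), [98.04682922363281, 116.77581787109375], np.float32(0.1493608))
 offcut (array([699.04095459, 154.28018188]), [49.34598922729492, 79.89096069335938], np.float32(0.1724559))
 med [ 0.56286185 -0.16141543  0.07276156]
```

Both views agree on the case turn (about 0.15 rad) and the lane turn (about 0.06 rad), but their positions differ by up to about 10 mm. In the scene view the rails fit the stop and the given sizes. The case is about 31 mm toward the robot from the lane centre, so the plan is to push its near side square first and then push the rear face. First I'll take a wrist view from over the near side.

```bash
python3 -m creep '[{"dx":-0.03,"dz":0.04,"ry":0.018},{"dx":-0.06,"dz":0.08,"ry":0.036},{"dx":-0.085,"dz":0.12,"ry":0.054},{"dx":-0.113,"dz":0.16,"ry":0.072},{"dx":-0.141,"dz":0.2,"ry":0.09},{"dx":-0.17,"dz":0.24,"ry":0.107},{"dx":-0.198,"dz":0.28,"ry":0.125},{"dx":-0.226,"dz":0.32,"ry":0.143},{"dx":-0.254,"dz":0.365,"ry":0.161},{"dx":-0.282,"dz":0.404,"ry":0.179},{"dx":-0.282,"dz":0.404,"ry":0.179,"gripper":0.76},{"dx":-0.282,"dz":0.404,"ry":0.179,"gripper":0.76}]'
cat > look.py <<'E'
import sys
from h import *
tag=sys.argv[1]
for n in sys.argv[2:]:
    st=status.observe(); p,d=read_camera(n)
    np.save(f'pics/{n}{tag}rgb.npy',p); np.save(f'pics/{n}{tag}.npy',d); cv2.imwrite(f'pics/{n}{tag}.png',p[:,:,::-1])
    np.save(f'pics/{n}{tag}pose.npy',np.r_[st['tool_pos'],st['tool_rot']])
    print(st['time'],st['tool_pos'],st['tool_rot'],st['qpos'],st['opening'])
E
python3 look.py 1 wrist top
```

```text
0.15 [ 0.12420295 -0.50979272  0.24319715] [-1.57060655e+00  1.20007357e-03 -1.33194601e+00] [-1.47795072e+00  3.42576440e-01  1.52479850e+00  1.37562975e-05
  1.27543263e+00 -1.46008604e-01] 0.09201240689905328
0.2 [ 0.12417374 -0.50989479  0.2433116 ] [-1.57068612e+00  8.69736707e-04 -1.33197945e+00] [-1.47800718e+00  3.42471073e-01  1.52462731e+00 -1.83100086e-05
  1.27537078e+00 -1.46022344e-01] 0.0919501049040835invalid input at $[0]: expected keys dx, dy, dz, rx, ry, rz, gripper
```

View pics/wrist1.png

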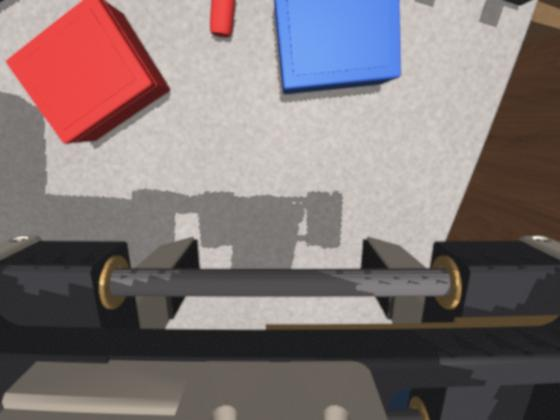

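The move was refused because every key is required in each row, so I'll retype it in full.

```bash
python3 -m creep '[{"dx":-0.03,"dy":0,"dz":0.04,"rx":0,"ry":0.018,"rz":0,"gripper":0.76},{"dx":-0.06,"dy":0,"dz":0.08,"rx":0,"ry":0.036,"rz":0,"gripper":0.76},{"dx":-0.085,"dy":0,"dz":0.12,"rx":0,"ry":0.054,"rz":0,"gripper":0.76},{"dx":-0.113,"dy":0,"dz":0.16,"rx":0,"ry":0.072,"rz":0,"gripper":0.76},{"dx":-0.141,"dy":0,"dz":0.2,"rx":0,"ry":0.09,"rz":0,"gripper":0.76},{"dx":-0.17,"dy":0,"dz":0.24,"rx":0,"ry":0.107,"rz":0,"gripper":0.76},{"dx":-0.198,"dy":0,"dz":0.28,"rx":0,"ry":0.125,"rz":0,"gripper":0.76},{"dx":-0.226,"dy":0,"dz":0.32,"rx":0,"ry":0.143,"rz":0,"gripper":0.76},{"dx":-0.254,"dy":0,"dz":0.365,"rx":0,"ry":0.161,"rz":0,"gripper":0.76},{"dx":-0.282,"dy":0,"dz":0.404,"rx":0,"ry":0.179,"rz":0,"gripper":0.76},{"dx":-0.282,"dy":0,"dz":0.404,"rx":0,"ry":0.179,"rz":0,"gripper":0.76},{"dx":-0.282,"dy":0,"dz":0.404,"rx":0,"ry":0.179,"rz":0,"gripper":0.76}]'
python3 look.py 1 wrist top
```

```text
time: 1.75
tool_pos: [0.4497, -0.1406, 0.2435]
tool_rot: [-1.572, -0.0, -1.51]
contact_force: [-0.1, -0.3, -0.3]
opening: 0.0697
1.75 [ 0.44973471 -0.14061983  0.24351603] [-1.57153212e+00 -1.69686816e-04 -1.51016131e+00] [-4.65564047e-01  2.44095223e-01  1.66397971e+00 -5.47005719e-04
  1.23406880e+00  1.04477819e+00] 0.06969086015938805
1.8 [ 0.44950392 -0.14108504  0.24358892] [-1.57141746e+00 -1.86193234e-04 -1.51142194e+00] [-4.66709029e-01  2.43818293e-01  1.66414274e+00 -5.01057890e-04
  1.23407531e+00  1.04487862e+00] 0.07009417043712098
```

View pics/wrist1.png

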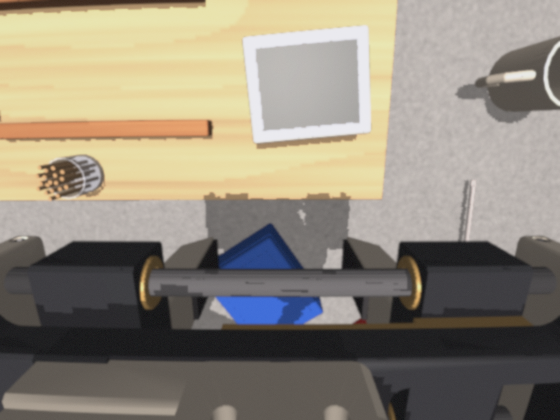

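The wrist view shows the case at (308,84), the near rail's end at (211,128), the far rail's end at (205,3), the jar at (71,176) and the look-alike blue box under the hand.

```bash
cat > wm.py <<'E'
import sys
from meas import *
tag=sys.argv[1]
p=np.load(f'pics/wrist{tag}rgb.npy'); d=np.load(f'pics/wrist{tag}.npy'); q=np.load(f'pics/wrist{tag}pose.npy')
C=cam('wrist',{'tool_pos':q[:3],'tool_rot':q[3:]})
P,H,S,V=masks('w',p,d,C); X,Y,Z=[P[...,i] for i in range(3)]
print('case z',np.nanmedian(Z[(S<60)&(Z>.06)&(Z<.085)&(X>.45)&(X<.7)]),'board z',np.nanmedian(Z[(S>80)&(Z>0)&(Z<.02)&(X>.45)]))
print('case',rect((S<70)&(X>.42)&(X<.72)&(Y>-.3)&(Y<.25)&(Z>.062)&(Z<.085),C,.072))
red=(S>120)&(H<14)
for nm,a,b in (('near',.44,.57),('far',.6,.72)):
    r=rect(red&(X>a)&(X<b)&(Z>.027),C,.037); print(nm,r)
    m=red&(X>a)&(X<b)&(Z>.033)&(Z<.045)
    print('   ymin',np.nanpercentile(Y[m],1) if m.any() else None,'n',m.sum())
E
python3 wm.py 1
```

```text
case z 0.07263229554754042 board z 0.012217413124082144
case (array([ 557.79455566, -162.0199585 ]), [99.45911407470703, 119.61434936523438], np.float32(0.15192951))
near (array([503.84170532,  64.6105957 ]), [17.08391571044922, 247.2314910888672], np.float32(0.062342122))
   ymin -0.05400547747843847 n 3210
far (array([631.69250488, 140.97015381]), [4.879108428955078, 51.943504333496094], np.float32(0.01016888))
   ymin 0.10819401089706758 n 119
```

The wrist and scene views agree in lane coordinates: case x is about -31 mm, board y about -149 mm, and it is turned +0.09 rad from the lane (lane yaw about 0.061). I'll go down on the near side, keeping the fingertips above the rail tops.

```bash
python3 -m creep '[{"dx":0.014,"dy":0.03,"dz":0.015,"rx":0,"ry":-0.001,"rz":0,"gripper":0.76},{"dx":0.027,"dy":0.07,"dz":0.028,"rx":0,"ry":-0.001,"rz":0,"gripper":0.76},{"dx":0.027,"dy":0.11,"dz":0.028,"rx":0,"ry":-0.001,"rz":0,"gripper":0.76},{"dx":0.027,"dy":0.15,"dz":0.028,"rx":0,"ry":-0.001,"rz":0,"gripper":0.76},{"dx":0.027,"dy":0.187,"dz":0.028,"rx":0,"ry":-0.001,"rz":0,"gripper":0.76},{"dx":0.027,"dy":0.187,"dz":0.028,"rx":0,"ry":-0.001,"rz":0,"gripper":0.76},{"dx":0.027,"dy":0.187,"dz":0.028,"rx":0,"ry":-0.001,"rz":0,"gripper":0.76}]'
python3 look.py 2 wrist; python3 wm.py 2
```

```text
time: 2.72
tool_pos: [0.4801, -0.1669, 0.058]
tool_rot: [-1.569, -0.001, -1.511]
contact_force: [-0.1, -0.3, 0.4]
opening: 0.0698
2.725 [ 0.48005782 -0.16687293  0.05797802] [-1.56930941e+00 -1.04198647e-03 -1.51114829e+00] [-4.85368481e-01  5.42620070e-01  1.79690491e+00 -1.67453659e-04
  8.00255984e-01  1.02589556e+00] 0.06975873702881874
case z 0.07273510222421843 board z 0.012258349553799258
case (array([ 555.95385742, -162.07327271]), [93.49949645996094, 117.93972778320312], np.float32(0.15237324))
near (array([511.84417725, -33.29013824]), [18.32142448425293, 58.01829528808594], np.float32(0.06270021))
   ymin -0.05602301355639825 n 2728
far None
   ymin None n 0
```

View pics/wrist2.png

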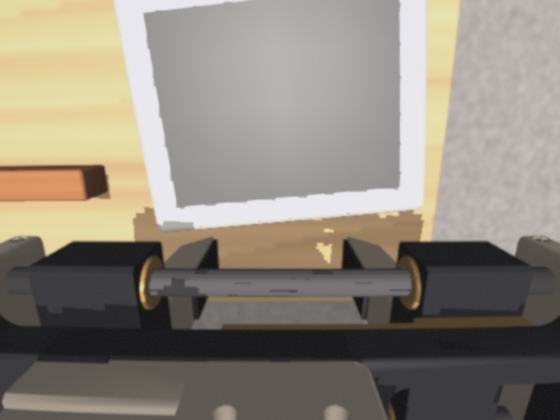

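The near face (rows 210–228) is clear of the fingers, and the TCP is about 109 mm from the centre line. Now the side push, stopping short of centre.

```bash
python3 -m creep '[{"dx":0,"dy":0,"dz":0.006,"rx":0,"ry":0,"rz":0,"gripper":0.76},{"dx":0,"dy":0,"dz":0.012,"rx":0,"ry":0,"rz":0,"gripper":0.76},{"dx":0,"dy":0,"dz":0.017,"rx":0,"ry":0,"rz":0,"gripper":0.76},{"dx":0,"dy":0,"dz":0.022,"rx":0,"ry":0,"rz":0,"gripper":0.76},{"dx":0,"dy":0,"dz":0.027,"rx":0,"ry":0,"rz":0,"gripper":0.76},{"dx":0,"dy":0,"dz":0.031,"rx":0,"ry":0,"rz":0,"gripper":0.76},{"dx":0,"dy":0,"dz":0.035,"rx":0,"ry":0,"rz":0,"gripper":0.76},{"dx":0,"dy":0,"dz":0.039,"rx":0,"ry":0,"rz":0,"gripper":0.76},{"dx":0,"dy":0,"dz":0.042,"rx":0,"ry":0,"rz":0,"gripper":0.76},{"dx":0,"dy":0,"dz":0.042,"rx":0,"ry":0,"rz":0,"gripper":0.76}]'
python3 look.py 3 wrist scene; python3 wm.py 3
python3 - <<'E'
from meas import *
n='scene';C=cam(n); p=np.load('pics/scene3rgb.npy'); d=np.load('pics/scene3.npy')
P,H,S,V=masks(n,p,d,C);X,Y,Z=[P[...,i] for i in range(3)]
print(rect((S<70)&(V>100)&(X>.5)&(X<.7)&(Y>-.28)&(Y<-.06)&(Z>.066)&(Z<.082),C,.072))
E
```

```text
time: 4.03
tool_pos: [0.5221, -0.1634, 0.0568]
tool_rot: [-1.57, -0.0, -1.51]
contact_force: [-0.7, -0.3, -0.3]
opening: 0.07
4.025 [ 0.52211546 -0.16339075  0.05681356] [-1.56976834e+00 -4.99703645e-04 -1.50992268e+00] [-4.43425867e-01  5.97393068e-01  1.68664822e+00  7.83859489e-05
  8.56409893e-01  1.06644524e+00] 0.07004282812742327
4.075 [ 0.52208087 -0.16344677  0.05690547] [-1.56958513e+00 -5.97098615e-04 -1.50998131e+00] [-4.43548521e-01  5.97146861e-01  1.68680973e+00  8.28207646e-05
  8.56287136e-01  1.06637820e+00] 0.06973339479653697
case z 0.07269463407486987 board z 0.0122648360812328
case (array([ 580.71972656, -163.86218262]), [102.72058868408203, 118.02629852294922], np.float32(0.061017007))
near (array([518.14642334, -43.14866638]), [11.954719543457031, 36.41322326660156], np.float32(0.06731345))
   ymin -0.04846574064017094 n 270
far (array([642.9453125 , -33.28551483]), [5.413154602050781, 30.76014518737793], np.float32(0.011901684))
   ymin -0.04656941186010999 n 327
(array([ 594.33642578, -160.93380737]), [83.75147247314453, 118.13175964355469], np.float32(0.055187725))
```

View pics/wrist3.png

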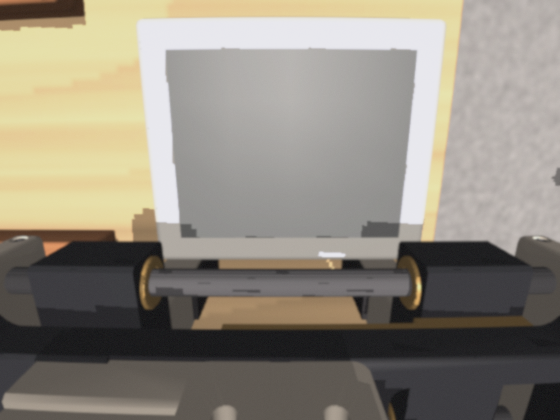

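View pics/scene3.png

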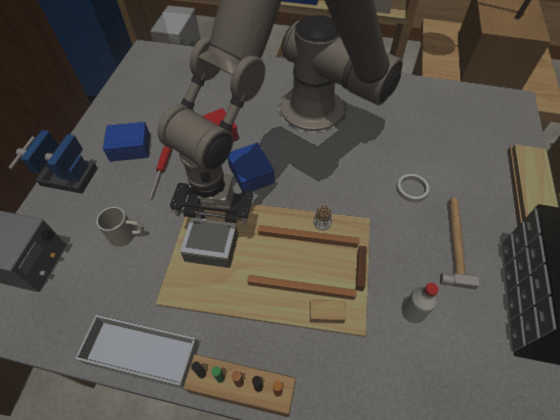

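The case is now flush with the fingers and square: 0.061 rad against the lane's 0.060. It sits about 8 mm short of the centre line, and both measurements (image and TCP contact) agree. I'll push 8 mm more, back off, rise, and re-measure over a wider view.

```bash
python3 -m creep '[{"dx":0,"dy":0,"dz":0.003,"rx":0,"ry":0,"rz":0,"gripper":0.76},{"dx":0,"dy":0,"dz":0.006,"rx":0,"ry":0,"rz":0,"gripper":0.76},{"dx":0,"dy":0,"dz":0.008,"rx":0,"ry":0,"rz":0,"gripper":0.76},{"dx":0,"dy":0,"dz":0.008,"rx":0,"ry":0,"rz":0,"gripper":0.76},{"dx":0,"dy":0,"dz":0,"rx":0,"ry":0,"rz":0,"gripper":0.76},{"dx":0,"dy":0,"dz":-0.03,"rx":0,"ry":0,"rz":0,"gripper":0.76},{"dx":0,"dy":-0.03,"dz":-0.04,"rx":0,"ry":0,"rz":0,"gripper":0.76},{"dx":0,"dy":-0.08,"dz":-0.04,"rx":0,"ry":0,"rz":0,"gripper":0.76},{"dx":0,"dy":-0.13,"dz":-0.04,"rx":0,"ry":0,"rz":0,"gripper":0.76},{"dx":-0.03,"dy":-0.18,"dz":-0.04,"rx":0,"ry":0,"rz":0,"gripper":0.65},{"dx":-0.06,"dy":-0.21,"dz":-0.02,"rx":0,"ry":0,"rz":0,"gripper":0.65},{"dx":-0.06,"dy":-0.21,"dz":0.0,"rx":0,"ry":0,"rz":0,"gripper":0.65},{"dx":-0.06,"dy":-0.21,"dz":0.0,"rx":0,"ry":0,"rz":0,"gripper":0.65}]'
python3 look.py 4 wrist scene; python3 wm.py 4
python3 - <<'E'
from meas import *
n='scene';C=cam(n); p=np.load('pics/scene4rgb.npy'); d=np.load('pics/scene4.npy')
P,H,S,V=masks(n,p,d,C);X,Y,Z=[P[...,i] for i in range(3)]
print(rect((S<70)&(X>.5)&(X<.7)&(Y>-.28)&(Y<-.06)&(Z>.066)&(Z<.082),C,.072))
E
```

```text
time: 5.75
tool_pos: [0.5184, -0.103, 0.2666]
tool_rot: [-1.57, -0.0, -1.509]
contact_force: [-0.8, 0.4, -0.3]
opening: 0.0592
5.75 [ 0.51844003 -0.10303065  0.2665962 ] [-1.56975759e+00 -2.98475237e-04 -1.50879774e+00] [-3.41299338e-01  3.30956054e-01  1.47579890e+00  1.36954983e-04
  1.33376517e+00  1.16746616e+00] 0.059242617510584704
5.8 [ 0.51755194 -0.10325067  0.2661305 ] [-1.57145358e+00  2.11778759e-04 -1.50941391e+00] [-3.42152296e-01  3.30727058e-01  1.47743318e+00 -6.51326958e-05
  1.33412004e+00  1.16727683e+00] 0.059506414318552504
case z 0.07261307366403044 board z 0.012257919207599277
case (array([ 590.05059814, -163.52005005]), [99.47225952148438, 119.61739349365234], np.float32(0.06511043))
near (array([504.71044922,  71.7514801 ]), [19.000381469726562, 258.4143981933594], np.float32(0.059634358))
   ymin -0.05214532086907497 n 3457
far (array([643.86975098,  80.57235718]), [18.19627571105957, 257.8252868652344], np.float32(0.06297031))
   ymin -0.04434076726960563 n 3754
(array([ 595.19464111, -159.86639404]), [101.56705474853516, 120.49747467041016], np.float32(0.058888353))
```

View pics/wrist4.png

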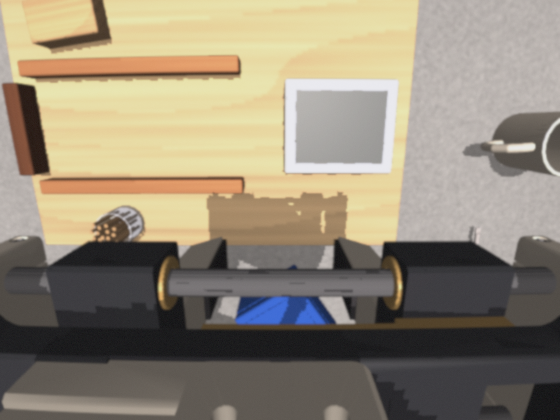

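View pics/scene4.png

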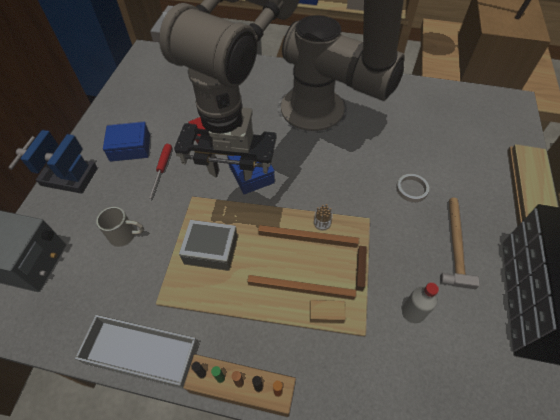

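Both views now put the case at about +1 mm in lane x and within 0.005 rad of square, with board y about -150 mm. The wrist view shows the rails (rows 67 and 186) and the case at (340,127), while the jar (118,222) and offcut (62,20) are unmoved. Next I'll swing behind the rear face with a quarter turn, staying high.

```bash
python3 -m creep '[{"dx":0.013,"dy":0,"dz":0.006,"rx":0,"ry":-0.131,"rz":0,"gripper":0.65},{"dx":0.026,"dy":0,"dz":0.011,"rx":0,"ry":-0.262,"rz":0,"gripper":0.65},{"dx":0.04,"dy":0,"dz":0.017,"rx":0,"ry":-0.393,"rz":0,"gripper":0.65},{"dx":0.053,"dy":0,"dz":0.022,"rx":0,"ry":-0.523,"rz":0,"gripper":0.65},{"dx":0.066,"dy":0,"dz":0.028,"rx":0,"ry":-0.654,"rz":0,"gripper":0.65},{"dx":0.08,"dy":0,"dz":0.034,"rx":0,"ry":-0.785,"rz":0,"gripper":0.65},{"dx":0.093,"dy":0,"dz":0.039,"rx":0,"ry":-0.916,"rz":0,"gripper":0.65},{"dx":0.106,"dy":0,"dz":0.045,"rx":0,"ry":-1.047,"rz":0,"gripper":0.65},{"dx":0.119,"dy":0,"dz":0.05,"rx":0,"ry":-1.178,"rz":0,"gripper":0.65},{"dx":0.133,"dy":0,"dz":0.056,"rx":0,"ry":-1.308,"rz":0,"gripper":0.65},{"dx":0.146,"dy":0,"dz":0.062,"rx":0,"ry":-1.439,"rz":0,"gripper":0.65},{"dx":0.159,"dy":0,"dz":0.067,"rx":0,"ry":-1.57,"rz":0,"gripper":0.65},{"dx":0.159,"dy":0,"dz":0.067,"rx":0,"ry":-1.57,"rz":0,"gripper":0.65},{"dx":0.159,"dy":0,"dz":0.067,"rx":0,"ry":-1.57,"rz":0,"gripper":0.65}]'
python3 look.py 5 wrist; python3 wm.py 5
```

```text
time: 7.6
tool_pos: [0.5938, -0.2579, 0.2664]
tool_rot: [-1.57, 0.001, 0.057]
contact_force: [0.1, -0.0, 0.4]
opening: 0.0597
7.6 [ 0.59376338 -0.25786008  0.26637548] [-1.57015849e+00  7.95609069e-04  5.69790653e-02] [-5.28046064e-01  5.62462640e-01  1.10698367e+00  9.28532048e-05
  1.47316186e+00 -5.85033974e-01] 0.05969599009998514
case z 0.07268226951451778 board z 0.012267984349738192
case (array([ 591.97613525, -163.76072693]), [99.27941131591797, 117.95397186279297], np.float32(0.056219395))
near (array([517.09088135, -58.43863678]), [0.987057089805603, 4.389861583709717], np.float32(-1.5249522))
   ymin None n 0
far (array([656.53308105, -50.46252441]), [0.986878514289856, 1.1242774724960327], np.float32(-1.5023433))
   ymin None n 0
```

View pics/wrist5.png

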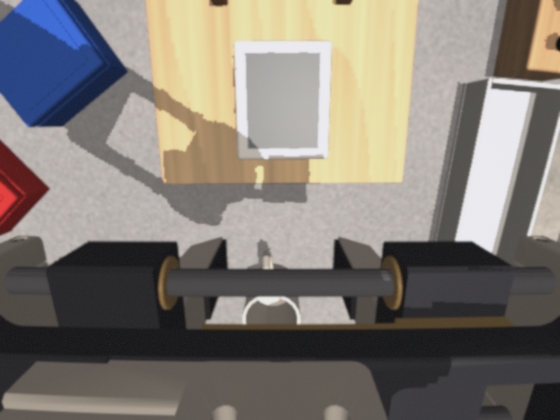

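The case is centred ahead in this view (283,100) with the rail ends at (218,2) and (343,2). The cup is below and behind the gripper at (270,315), so I'll check its clearance before going down.

Run:
```python
from meas import *
for n,t in (('scene','4'),('wrist','5'),('top','1')):
    p=np.load(f'pics/{n}{t}rgb.npy'); d=np.load(f'pics/{n}{t}.npy')
    if n=='wrist':
        q=np.load('pics/wrist5pose.npy'); C=cam(n,{'tool_pos':q[:3],'tool_rot':q[3:]})
    else: C=cam(n)
    P,H,S,V=masks(n,p,d,C);X,Y,Z=[P[...,i] for i in range(3)]
    m=(X>.5)&(X<.7)&(Y>-.5)&(Y<-.28)&(Z>.025)&(Z<.1)
    print(n,m.sum(),'y',np.percentile(Y[m],[1,50,97,99.5]) if m.any() else '', 'x',np.percentile(X[m],[1,50,99]) if m.any() else '')
```

```text
scene 930 y [-0.45234369 -0.41339181 -0.35528825 -0.34960394] x [0.55923365 0.59020448 0.62831497]
wrist 1206 y [-0.44933333 -0.43028755 -0.34797615 -0.34659392] x [0.55767032 0.58528636 0.62591627]
top 494 y [-0.45422117 -0.41503429 -0.35468922 -0.34899299] x [0.55586467 0.58538937 0.62607716]
```

The cup handle's nearest point is y = -0.347, about 80 mm clear of the fingers. Going down behind the case with a small yaw and x trim.

```bash
python3 -m creep '[{"dx":0.003,"dy":0.05,"dz":0,"rx":0,"ry":-0.003,"rz":0,"gripper":0.65},{"dx":0.003,"dy":0.1,"dz":0,"rx":0,"ry":-0.003,"rz":0,"gripper":0.65},{"dx":0.003,"dy":0.15,"dz":0,"rx":0,"ry":-0.003,"rz":0,"gripper":0.65},{"dx":0.003,"dy":0.19,"dz":0,"rx":0,"ry":-0.003,"rz":0,"gripper":0.65},{"dx":0.003,"dy":0.21,"dz":0,"rx":0,"ry":-0.003,"rz":0,"gripper":0.65},{"dx":0.003,"dy":0.21,"dz":0,"rx":0,"ry":-0.003,"rz":0,"gripper":0.65},{"dx":0.003,"dy":0.21,"dz":0,"rx":0,"ry":-0.003,"rz":0,"gripper":0.65}]'
python3 look.py 6 wrist; python3 wm.py 6
```

```text
time: 8.52
tool_pos: [0.598, -0.258, 0.0581]
tool_rot: [-1.572, -0.002, 0.063]
contact_force: [0.5, -0.3, -0.0]
opening: 0.0595
8.525 [ 0.59801835 -0.25796779  0.05807829] [-1.5719419  -0.00165085  0.06268019] [-5.24813768e-01  7.48027501e-01  1.36194910e+00 -4.48825628e-05
  1.02960703e+00 -5.87469933e-01] 0.05950938384773788
case z 0.07271016953462245 board z 0.012273782831288202
case (array([ 592.49383545, -181.56866455]), [81.33435821533203, 98.29077911376953], np.float32(-1.5082293))
near None
   ymin None n 0
far None
   ymin None n 0
```

View pics/wrist6.png

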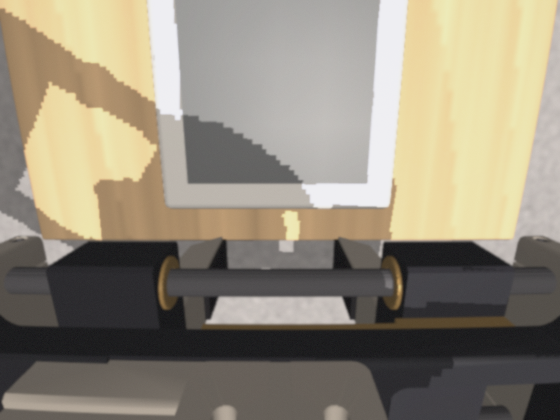

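The rear edge (cols 165–392) is centred on the fingers (mid col 279). Next I'll push to just before the lane mouth, then check.

```bash
python3 -m creep '[{"dx":0,"dy":0,"dz":0.008,"rx":0,"ry":0,"rz":0,"gripper":0.65},{"dx":0,"dy":0,"dz":0.014,"rx":0,"ry":0,"rz":0,"gripper":0.65},{"dx":0,"dy":0,"dz":0.019,"rx":0,"ry":0,"rz":0,"gripper":0.65},{"dx":0,"dy":0,"dz":0.024,"rx":0,"ry":0,"rz":0,"gripper":0.65},{"dx":0,"dy":0,"dz":0.029,"rx":0,"ry":0,"rz":0,"gripper":0.65},{"dx":0,"dy":0,"dz":0.034,"rx":0,"ry":0,"rz":0,"gripper":0.65},{"dx":0,"dy":0,"dz":0.039,"rx":0,"ry":0,"rz":0,"gripper":0.65},{"dx":0,"dy":0,"dz":0.044,"rx":0,"ry":0,"rz":0,"gripper":0.65},{"dx":0,"dy":0,"dz":0.049,"rx":0,"ry":0,"rz":0,"gripper":0.65},{"dx":0,"dy":0,"dz":0.054,"rx":0,"ry":0,"rz":0,"gripper":0.65},{"dx":0,"dy":0,"dz":0.054,"rx":0,"ry":0,"rz":0,"gripper":0.65}]'
python3 look.py 7 wrist scene; python3 wm.py 7
cat > sm.py <<'E'
import sys
from meas import *
t=sys.argv[1]
C=cam('scene'); p=np.load(f'pics/scene{t}rgb.npy'); d=np.load(f'pics/scene{t}.npy')
P,H,S,V=masks('scene',p,d,C);X,Y,Z=[P[...,i] for i in range(3)]
mk=((S<70)&(V>75)&(X>.48)&(X<.7)&(Y>-.28)&(Y<.22)&(Z>.066)&(Z<.078))
r=rect(mk,C,.072); print('scene case',r)
c,psi=np.array([580.1,79.0]),.0597
e=r[0]-c; print('lane x %.1f board y %.1f rel %.4f'%(e[0]*np.cos(psi)+e[1]*np.sin(psi),-e[0]*np.sin(psi)+e[1]*np.cos(psi)+90,r[2]-psi))
E
python3 sm.py 4; python3 sm.py 7
```

```text
time: 9.95
tool_pos: [0.5939, -0.2031, 0.0566]
tool_rot: [-1.57, 0.0, 0.063]
contact_force: [0.1, 0.2, -0.6]
opening: 0.0596
9.95 [ 0.59389571 -0.20310963  0.05661324] [-1.57002015e+00  3.87756050e-04  6.33326437e-02] [-4.51783436e-01  7.14574931e-01  1.43844823e+00  5.79717105e-04
  9.89289378e-01 -5.15434532e-01] 0.05956214173461993
10.0 [ 0.5937767  -0.2032054   0.05647794] [-1.56976329e+00  7.16123556e-04  6.32240705e-02] [-4.52034934e-01  7.14807865e-01  1.43841478e+00  6.53341477e-04
  9.89502292e-01 -5.15617697e-01] 0.05962616088784063
case z 0.07274439509803762 board z 0.012273431952030373
case (array([ 589.89660645, -140.92668152]), [98.25148010253906, 109.03707885742188], np.float32(0.063430324))
near None
   ymin None n 0
far None
   ymin None n 0
scene case (array([ 595.21386719, -160.1932373 ]), [101.56705474853516, 119.84264373779297], np.float32(0.05888806))
lane x 0.8 board y -149.7 rel -0.0008
scene case (array([ 593.0513916 , -127.66973877]), [101.35567474365234, 115.5975341796875], np.float32(0.06468355))
lane x 0.6 board y -117.1 rel 0.0050
```

View pics/wrist7.png

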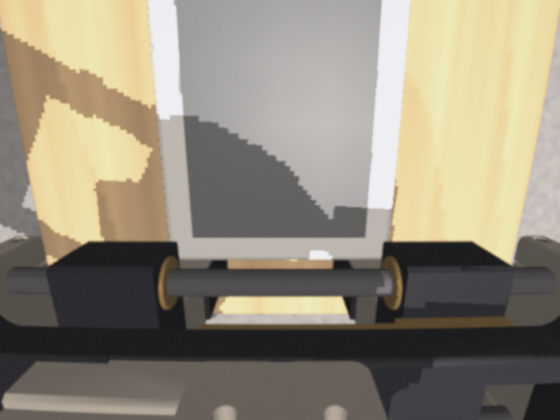

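View pics/scene7.png

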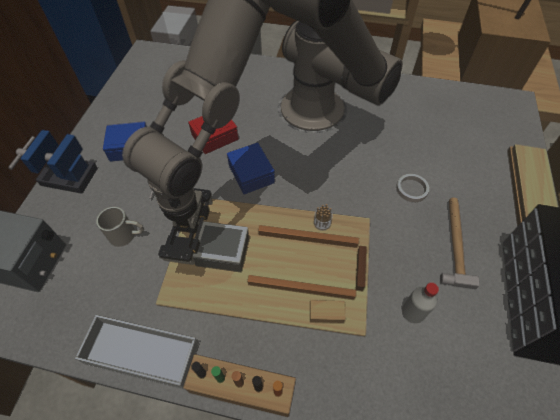

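Still lined up: lane x is about +0.6 mm, relative turn about 0.004 rad, and the front face is just short of the mouth. Entering the lane, 100 mm.

```bash
python3 -m creep '[{"dx":0,"dy":0,"dz":0.005,"rx":0,"ry":0,"rz":0,"gripper":0.65},{"dx":0,"dy":0,"dz":0.010,"rx":0,"ry":0,"rz":0,"gripper":0.65},{"dx":0,"dy":0,"dz":0.015,"rx":0,"ry":0,"rz":0,"gripper":0.65},{"dx":0,"dy":0,"dz":0.020,"rx":0,"ry":0,"rz":0,"gripper":0.65},{"dx":0,"dy":0,"dz":0.025,"rx":0,"ry":0,"rz":0,"gripper":0.65},{"dx":0,"dy":0,"dz":0.030,"rx":0,"ry":0,"rz":0,"gripper":0.65},{"dx":0,"dy":0,"dz":0.036,"rx":0,"ry":0,"rz":0,"gripper":0.65},{"dx":0,"dy":0,"dz":0.042,"rx":0,"ry":0,"rz":0,"gripper":0.65},{"dx":0,"dy":0,"dz":0.048,"rx":0,"ry":0,"rz":0,"gripper":0.65},{"dx":0,"dy":0,"dz":0.054,"rx":0,"ry":0,"rz":0,"gripper":0.65},{"dx":0,"dy":0,"dz":0.060,"rx":0,"ry":0,"rz":0,"gripper":0.65},{"dx":0,"dy":0,"dz":0.066,"rx":0,"ry":0,"rz":0,"gripper":0.65},{"dx":0,"dy":0,"dz":0.072,"rx":0,"ry":0,"rz":0,"gripper":0.65},{"dx":0,"dy":0,"dz":0.078,"rx":0,"ry":0,"rz":0,"gripper":0.65},{"dx":0,"dy":0,"dz":0.084,"rx":0,"ry":0,"rz":0,"gripper":0.65},{"dx":0,"dy":0,"dz":0.090,"rx":0,"ry":0,"rz":0,"gripper":0.65},{"dx":0,"dy":0,"dz":0.095,"rx":0,"ry":0,"rz":0,"gripper":0.65},{"dx":0,"dy":0,"dz":0.1,"rx":0,"ry":0,"rz":0,"gripper":0.65},{"dx":0,"dy":0,"dz":0.1,"rx":0,"ry":0,"rz":0,"gripper":0.65}]'
python3 look.py 8 wrist scene; python3 wm.py 8; python3 sm.py 8
```

```text
time: 12.42
tool_pos: [0.5877, -0.1036, 0.0568]
tool_rot: [-1.57, 0.0, 0.063]
contact_force: [0.5, 0.8, 1.1]
opening: 0.0594
12.425 [ 0.58770696 -0.10357607  0.05677487] [-1.57048000e+00  2.71613488e-05  6.33705378e-02] [-3.02967637e-01  6.68228527e-01  1.53672245e+00  3.54500575e-04
  9.36780369e-01 -3.66548192e-01] 0.05938939666823414
12.475 [ 0.5877409  -0.10378519  0.05680194] [-1.57056217e+00 -6.15382480e-05  6.32712412e-02] [-3.03264872e-01  6.68246954e-01  1.53658596e+00  2.98705157e-04
  9.36786226e-01 -3.66713070e-01] 0.059771594695429066
case z 0.07274130327151335 board z 0.012269245489200192
case (array([583.90802002, -41.40621185]), [98.20145416259766, 109.13198852539062], np.float32(0.06328654))
near (array([510.98461914, -16.76450348]), [16.153949737548828, 76.92747497558594], np.float32(0.063617))
   ymin -0.05375295572303288 n 5009
far (array([652.659729  ,  -7.82587051]), [15.198614120483398, 76.84859466552734], np.float32(0.06467603))
   ymin -0.04498309902837711 n 4399
scene case (array([586.65820312, -24.71964645]), [100.86224365234375, 108.8740234375], np.float32(0.06649395))
lane x 0.4 board y -13.9 rel 0.0068
```

View pics/wrist8.png

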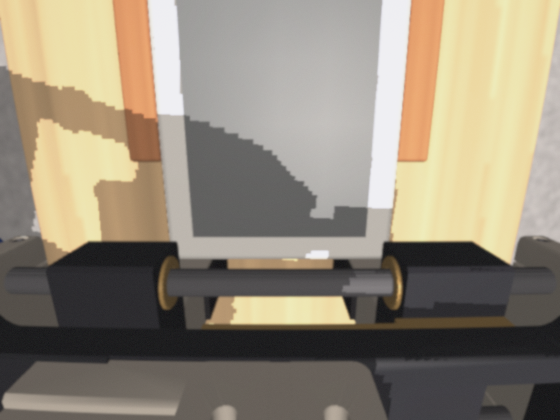

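View pics/scene8.png

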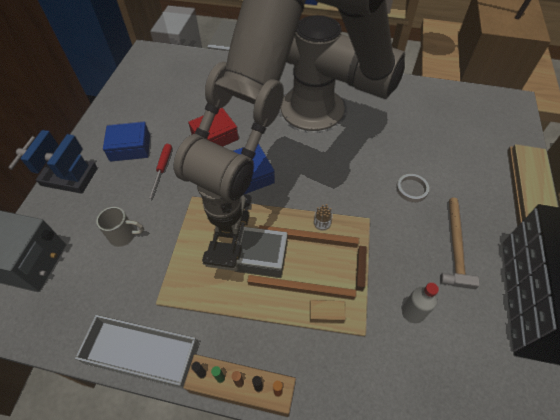

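The case is in the lane and centred: wrist-relative lane x is +0.3 mm and parallel to the rails (orange strips at cols 118–160 and 398–440). I'll continue another 110 mm.

```bash
python3 -m creep '[{"dx":0,"dy":0,"dz":0.005,"rx":0,"ry":0,"rz":0,"gripper":0.65},{"dx":0,"dy":0,"dz":0.011,"rx":0,"ry":0,"rz":0,"gripper":0.65},{"dx":0,"dy":0,"dz":0.017,"rx":0,"ry":0,"rz":0,"gripper":0.65},{"dx":0,"dy":0,"dz":0.023,"rx":0,"ry":0,"rz":0,"gripper":0.65},{"dx":0,"dy":0,"dz":0.029,"rx":0,"ry":0,"rz":0,"gripper":0.65},{"dx":0,"dy":0,"dz":0.035,"rx":0,"ry":0,"rz":0,"gripper":0.65},{"dx":0,"dy":0,"dz":0.041,"rx":0,"ry":0,"rz":0,"gripper":0.65},{"dx":0,"dy":0,"dz":0.047,"rx":0,"ry":0,"rz":0,"gripper":0.65},{"dx":0,"dy":0,"dz":0.053,"rx":0,"ry":0,"rz":0,"gripper":0.65},{"dx":0,"dy":0,"dz":0.059,"rx":0,"ry":0,"rz":0,"gripper":0.65},{"dx":0,"dy":0,"dz":0.065,"rx":0,"ry":0,"rz":0,"gripper":0.65},{"dx":0,"dy":0,"dz":0.071,"rx":0,"ry":0,"rz":0,"gripper":0.65},{"dx":0,"dy":0,"dz":0.077,"rx":0,"ry":0,"rz":0,"gripper":0.65},{"dx":0,"dy":0,"dz":0.083,"rx":0,"ry":0,"rz":0,"gripper":0.65},{"dx":0,"dy":0,"dz":0.089,"rx":0,"ry":0,"rz":0,"gripper":0.65},{"dx":0,"dy":0,"dz":0.095,"rx":0,"ry":0,"rz":0,"gripper":0.65},{"dx":0,"dy":0,"dz":0.1,"rx":0,"ry":0,"rz":0,"gripper":0.65},{"dx":0,"dy":0,"dz":0.105,"rx":0,"ry":0,"rz":0,"gripper":0.65},{"dx":0,"dy":0,"dz":0.11,"rx":0,"ry":0,"rz":0,"gripper":0.65},{"dx":0,"dy":0,"dz":0.11,"rx":0,"ry":0,"rz":0,"gripper":0.65}]'
python3 look.py 9 wrist scene; python3 wm.py 9; python3 sm.py 9
```

```text
time: 15.02
tool_pos: [0.5804, 0.0065, 0.0564]
tool_rot: [-1.57, 0.001, 0.063]
contact_force: [0.4, -0.0, -1.0]
opening: 0.06
15.025 [0.58039945 0.0065304  0.05638176] [-1.56987267e+00  8.47032054e-04  6.32686030e-02] [-1.21150989e-01  6.45601270e-01  1.58624555e+00  9.52785728e-04
  9.10748093e-01 -1.85003783e-01] 0.05997118397455744
15.075 [0.58023182 0.00643957 0.05623351] [-1.56976406e+00  1.31351357e-03  6.31819154e-02] [-1.21353993e-01  6.45772120e-01  1.58643033e+00  9.79355221e-04
  9.10871062e-01 -1.85136205e-01] 0.060010578560746076
case z 0.07276474136435722 board z 0.012332848360686766
case (array([576.76062012,  68.7583847 ]), [98.16569519042969, 108.85369873046875], np.float32(0.0635969))
near (array([505.28848267,  70.39422607]), [15.988508224487305, 122.7664566040039], np.float32(0.06385099))
   ymin 0.011532276238428715 n 7196
far (array([647.16021729,  79.33956909]), [15.407310485839844, 122.63984680175781], np.float32(0.06394044))
   ymin 0.020558940981876793 n 6982
scene case (array([579.95532227,  87.77650452]), [100.96383666992188, 102.45553588867188], np.float32(0.06582612))
lane x 0.4 board y 98.8 rel 0.0061
```

View pics/wrist9.png

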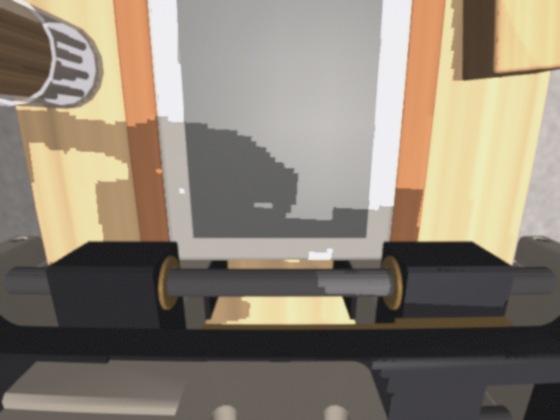

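View pics/scene9.png

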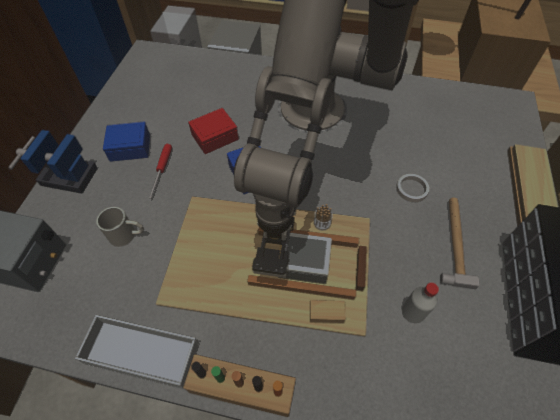

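Centred to about 0.1 mm against the rails. The gap to the stop is about 70 mm by both contact geometry and the scene view's front edge. I'll push 62 mm, slowing at the end.

```bash
python3 -m creep '[{"dx":0,"dy":0,"dz":0.005,"rx":0,"ry":0,"rz":0,"gripper":0.65},{"dx":0,"dy":0,"dz":0.011,"rx":0,"ry":0,"rz":0,"gripper":0.65},{"dx":0,"dy":0,"dz":0.017,"rx":0,"ry":0,"rz":0,"gripper":0.65},{"dx":0,"dy":0,"dz":0.023,"rx":0,"ry":0,"rz":0,"gripper":0.65},{"dx":0,"dy":0,"dz":0.029,"rx":0,"ry":0,"rz":0,"gripper":0.65},{"dx":0,"dy":0,"dz":0.035,"rx":0,"ry":0,"rz":0,"gripper":0.65},{"dx":0,"dy":0,"dz":0.041,"rx":0,"ry":0,"rz":0,"gripper":0.65},{"dx":0,"dy":0,"dz":0.046,"rx":0,"ry":0,"rz":0,"gripper":0.65},{"dx":0,"dy":0,"dz":0.051,"rx":0,"ry":0,"rz":0,"gripper":0.65},{"dx":0,"dy":0,"dz":0.055,"rx":0,"ry":0,"rz":0,"gripper":0.65},{"dx":0,"dy":0,"dz":0.059,"rx":0,"ry":0,"rz":0,"gripper":0.65},{"dx":0,"dy":0,"dz":0.062,"rx":0,"ry":0,"rz":0,"gripper":0.65},{"dx":0,"dy":0,"dz":0.062,"rx":0,"ry":0,"rz":0,"gripper":0.65}]'
python3 look.py 10 wrist scene; python3 wm.py 10; python3 sm.py 10
python3 - <<'E'
import cv2
p=cv2.imread('pics/scene10.png')[200:330,240:400]; cv2.imwrite('pics/scene10z.png',cv2.resize(p,None,fx=4.5,fy=4.5,interpolation=cv2.INTER_CUBIC))
E
```

```text
time: 16.75
tool_pos: [0.5769, 0.0679, 0.0568]
tool_rot: [-1.571, -0.0, 0.063]
contact_force: [0.2, 0.2, 0.1]
opening: 0.0599
16.75 [0.57689758 0.06789403 0.05676716] [-1.57050601e+00 -1.42319130e-04  6.31306984e-02] [-1.49148132e-02  6.45239061e-01  1.58559265e+00  3.80464938e-04
  9.10641725e-01 -7.82788303e-02] 0.059916355433986906
16.8 [0.57691616 0.06779625 0.05677501] [-1.57052381e+00 -1.65410974e-04  6.30736911e-02] [-1.50757914e-02  6.45228581e-01  1.58558595e+00  3.60303637e-04
  9.10634522e-01 -7.83704389e-02] 0.05959973515085948
case z 0.07275517227773645 board z 0.012361219649248856
case (array([573.35626221, 130.07699585]), [98.2901611328125, 109.11754608154297], np.float32(0.06296762))
near (array([501.65103149, 131.72433472]), [16.415813446044922, 122.98453521728516], np.float32(0.062402956))
   ymin 0.07289778645451642 n 7398
far (array([643.75500488, 140.64578247]), [15.2129487991333, 122.96693420410156], np.float32(0.064076506))
   ymin 0.08161086177555164 n 6703
scene case (array([576.17645264, 151.96232605]), [96.63008880615234, 100.7070541381836], np.float32(-1.500852))
lane x 0.4 board y 163.1 rel -1.5606
```

View pics/scene10z.png

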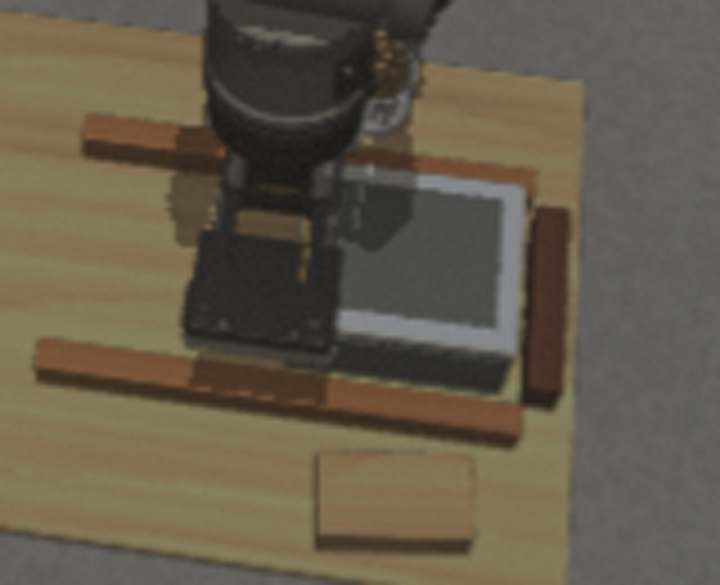

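View pics/wrist10.png

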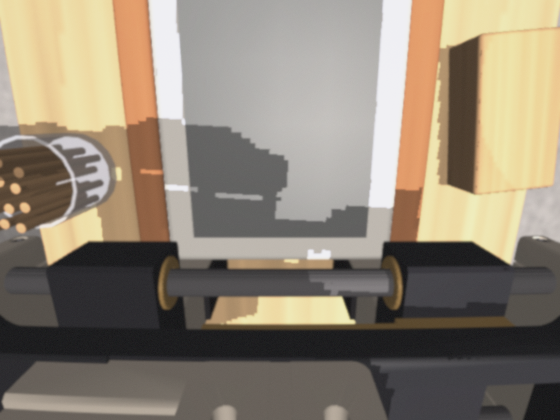

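About 9 mm remains by both measures: the TCP contact geometry gives 9.0, and the scene lid edge against the stop (crop cols 525–540) gives 8.6. Creeping the last bit and watching the force.

```bash
python3 -m creep '[{"dx":0,"dy":0,"dz":0.002,"rx":0,"ry":0,"rz":0,"gripper":0.65},{"dx":0,"dy":0,"dz":0.004,"rx":0,"ry":0,"rz":0,"gripper":0.65},{"dx":0,"dy":0,"dz":0.0055,"rx":0,"ry":0,"rz":0,"gripper":0.65},{"dx":0,"dy":0,"dz":0.0065,"rx":0,"ry":0,"rz":0,"gripper":0.65},{"dx":0,"dy":0,"dz":0.007,"rx":0,"ry":0,"rz":0,"gripper":0.65}]'; python3 -m creep '[{"dx":0,"dy":0,"dz":0.0005,"rx":0,"ry":0,"rz":0,"gripper":0.65}]'; python3 -c "
from cell import status
print(status.observe()['joint_efforts'])"
```

```text
time: 17.48
tool_pos: [0.5765, 0.0745, 0.0568]
tool_rot: [-1.571, -0.0, 0.063]
contact_force: [-0.4, -2.5, 1.1]
opening: 0.0593
time: 17.6
tool_pos: [0.5765, 0.0749, 0.0568]
tool_rot: [-1.571, -0.0, 0.063]
contact_force: [0.6, -3.6, 1.2]
opening: 0.0595
[ 1.80213880e+00 -5.15913177e+01 -1.84746552e+01  7.77474772e-01
  8.55798740e-02 -6.95676441e-03]
```

```bash
python3 -m creep '[{"dx":0,"dy":0,"dz":0.0005,"rx":0,"ry":0,"rz":0,"gripper":0.65}]'; python3 -m creep '[{"dx":0,"dy":0,"dz":0.0005,"rx":0,"ry":0,"rz":0,"gripper":0.65}]';  python3 look.py 11 wrist scene; python3 wm.py 11; python3 sm.py 11
python3 - <<'E'
import cv2
p=cv2.imread('pics/scene11.png')[200:330,240:400]; cv2.imwrite('pics/scene11z.png',cv2.resize(p,None,fx=4.5,fy=4.5,interpolation=cv2.INTER_CUBIC))
E
```

```text
time: 17.73
tool_pos: [0.5765, 0.0754, 0.0568]
tool_rot: [-1.571, -0.0, 0.063]
contact_force: [0.7, -3.0, 1.1]
opening: 0.0596
time: 17.85
tool_pos: [0.5765, 0.0759, 0.0568]
tool_rot: [-1.571, -0.0, 0.063]
contact_force: [-1.1, -2.9, 2.4]
opening: 0.0595
17.85 [0.57646955 0.07590308 0.05679236] [-1.57101759e+00 -2.88531307e-04  6.30028064e-02] [-7.56314178e-04  6.45962488e-01  1.58396480e+00 -2.56131211e-04
  9.11363337e-01 -6.36021956e-02] 0.059540136608002565
17.9 [0.57644346 0.07598173 0.05679362] [-1.57094521e+00 -2.71407597e-04  6.30093172e-02] [-6.57051842e-04  6.45943690e-01  1.58400004e+00 -1.66144357e-04
  9.11368600e-01 -6.35645765e-02] 0.05980583252660254
case z 0.07275254233302858 board z 0.012357178501193167
case (array([572.89715576, 138.07717896]), [98.28018951416016, 109.12185668945312], np.float32(0.062892266))
near (array([501.27404785, 139.73213196]), [16.461633682250977, 122.98267364501953], np.float32(0.06416081))
   ymin 0.08091248615750025 n 7398
far (array([643.25872803, 148.62478638]), [15.148360252380371, 122.92987823486328], np.float32(0.06395953))
   ymin 0.08971930871192066 n 6702
scene case (array([575.46740723, 159.69169617]), [96.42864990234375, 101.85997772216797], np.float32(-1.4889485))
lane x 0.2 board y 170.8 rel -1.5486
```

View pics/scene11z.png

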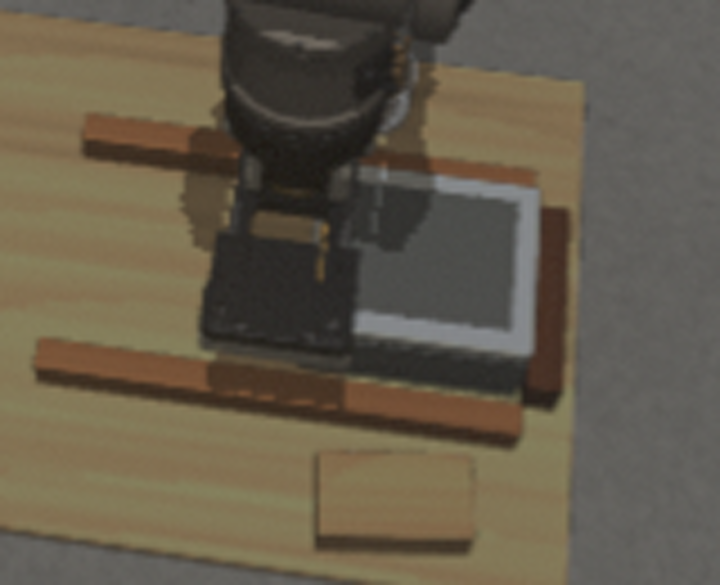

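The steady ~3 N is sliding friction with no stop contact yet, and the gap is down to about 1 mm. I'll go on in 0.5 mm steps until the force rises.

```bash
python3 -m creep '[{"dx":0,"dy":0,"dz":0.0005,"rx":0,"ry":0,"rz":0,"gripper":0.65},{"dx":0,"dy":0,"dz":0.0005,"rx":0,"ry":0,"rz":0,"gripper":0.65}]'; python3 -m creep '[{"dx":0,"dy":0,"dz":0.0005,"rx":0,"ry":0,"rz":0,"gripper":0.65},{"dx":0,"dy":0,"dz":0.0005,"rx":0,"ry":0,"rz":0,"gripper":0.65}]'
```

```text
time: 18.2
tool_pos: [0.5764, 0.0764, 0.0568]
tool_rot: [-1.571, -0.0, 0.063]
contact_force: [0.0, -3.1, 3.1]
opening: 0.0593
time: 18.45
tool_pos: [0.5764, 0.077, 0.0568]
tool_rot: [-1.571, -0.0, 0.063]
contact_force: [0.0, -2.8, 3.6]
opening: 0.0597
```

Upward force has crept up to 3.6 N, so I'll check the case tilt and the jar before any further push.

```bash
python3 look.py 12 wrist scene
python3 - <<'E'
from meas import *
for t in ('9','11','12'):
    q=np.load(f'pics/wrist{t}pose.npy'); d=np.load(f'pics/wrist{t}.npy'); p=np.load(f'pics/wrist{t}rgb.npy')
    C=cam('wrist',{'tool_pos':q[:3],'tool_rot':q[3:]}); P,H,S,V=masks('w',p,d,C);X,Y,Z=[P[...,i] for i in range(3)]
    m=(S<70)&(Z>.06)&(Z<.085)&(X>.535)&(X<.62)&(Y>q[1]+.015)
    A=np.c_[P[m][:,:2]-P[m][:,:2].mean(0),np.ones(m.sum())]; co=np.linalg.lstsq(A,P[m][:,2],rcond=None)[0]
    print(t,'lid slope x,y',co, 'jar maxz',np.nanpercentile(Z[(X<.49)&(X>.42)&(Y>.05)&(Y<.18)&(Z<.1)],99.5) )
E
python3 wm.py 12; python3 sm.py 12
```

```text
18.45 [0.57637775 0.07695338 0.05680394] [-1.57093210e+00 -2.61000784e-04  6.29959508e-02] [ 1.02236564e-03  6.46022862e-01  1.58379404e+00 -1.50986605e-04
  9.11506850e-01 -6.18810959e-02] 0.05968505453152314
18.5 [0.5763994  0.07694354 0.05679729] [-1.57094392e+00 -2.81399608e-04  6.29882159e-02] [ 1.01076027e-03  6.46052603e-01  1.58375543e+00 -1.64312223e-04
  9.11494626e-01 -6.18768017e-02] 0.05967950858237569
9 lid slope x,y [-0.00242791  0.00205217  0.07284664] jar maxz 0.07198781953577375
11 lid slope x,y [-0.00559519  0.00153665  0.07282066] jar maxz 0.07569305542032481
12 lid slope x,y [-0.00561019  0.00162727  0.0728448 ] jar maxz 0.07581095962507813
case z 0.0727778066116318 board z 0.012370745222068394
case (array([572.80212402, 139.12733459]), [98.2866439819336, 109.13473510742188], np.float32(0.06287587))
near (array([501.11074829, 140.77523804]), [16.429210662841797, 122.9832763671875], np.float32(0.06242547))
   ymin 0.08190492706194659 n 7388
far (array([643.17333984, 149.68164062]), [15.149877548217773, 122.9354019165039], np.float32(0.063917845))
   ymin 0.0907239145219041 n 6703
scene case (array([575.3928833 , 160.36083984]), [98.07381439208984, 101.27816772460938], np.float32(-1.4968101))
lane x 0.2 board y 171.5 rel -1.5565
```

View pics/wrist12.png

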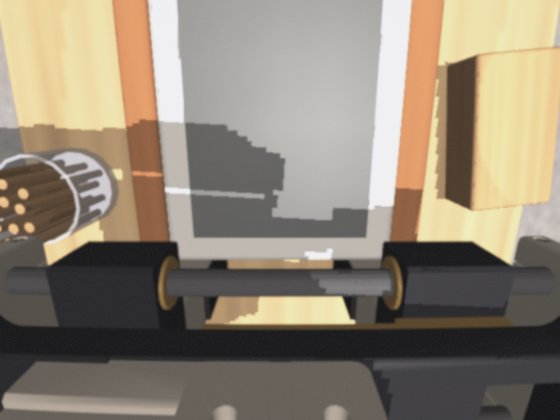

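Run:
```python
from cell import status
for i in range(2): s=status.observe(); print(s['contact_force'],s['torque'])
import cv2
p=cv2.imread('pics/scene12.png')[200:330,240:400]; cv2.imwrite('pics/scene12z.png',cv2.resize(p,None,fx=4.5,fy=4.5,interpolation=cv2.INTER_CUBIC))
```

```text
[ 0.64358271 -5.40207025  3.00737712] [-0.55792379 -0.1538955  -0.00123896]
[ 0.64358271 -5.40207025  3.00737712] [-0.55792379 -0.1538955  -0.00123896]
```

View pics/scene12z.png

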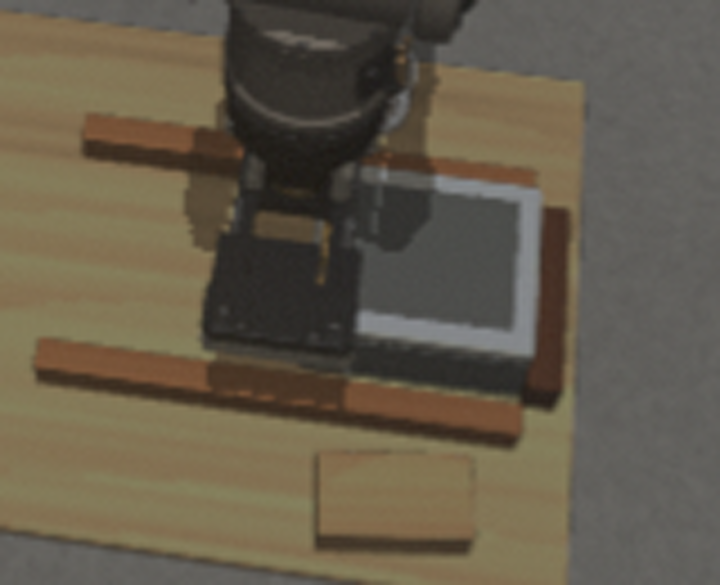

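The lid is flat (slope unchanged). Fy is up to about 5 N, and the front edge reads about 220 mm in the scene view, which is home. Backing straight off, rising, and taking a final wide look.

```bash
python3 -m creep '[{"dx":0,"dy":0,"dz":-0.001,"rx":0,"ry":0,"rz":0,"gripper":0.65},{"dx":0,"dy":0,"dz":-0.006,"rx":0,"ry":0,"rz":0,"gripper":0.65},{"dx":0,"dy":0,"dz":-0.02,"rx":0,"ry":0,"rz":0,"gripper":0.65},{"dx":0,"dy":0,"dz":-0.04,"rx":0,"ry":0,"rz":0,"gripper":0.65},{"dx":0,"dy":-0.02,"dz":-0.06,"rx":0,"ry":0,"rz":0,"gripper":0.65},{"dx":0,"dy":-0.06,"dz":-0.08,"rx":0,"ry":0,"rz":0,"gripper":0.65},{"dx":0,"dy":-0.11,"dz":-0.1,"rx":0,"ry":0,"rz":0,"gripper":0.65},{"dx":0,"dy":-0.16,"dz":-0.11,"rx":0,"ry":0,"rz":0,"gripper":0.65},{"dx":0,"dy":-0.21,"dz":-0.11,"rx":0,"ry":0,"rz":0,"gripper":0.65},{"dx":0,"dy":-0.22,"dz":-0.11,"rx":0,"ry":0,"rz":0,"gripper":0.65},{"dx":0,"dy":-0.22,"dz":-0.11,"rx":0,"ry":0,"rz":0,"gripper":0.65},{"dx":0,"dy":-0.22,"dz":-0.11,"rx":0,"ry":0,"rz":0,"gripper":0.65}]'
python3 look.py 13 wrist scene; python3 wm.py 13; python3 sm.py 13
python3 - <<'E'
from meas import *
q=np.load('pics/wrist13pose.npy'); d=np.load('pics/wrist13.npy'); p=np.load('pics/wrist13rgb.npy')
C=cam('wrist',{'tool_pos':q[:3],'tool_rot':q[3:]}); P,H,S,V=masks('w',p,d,C);X,Y,Z=[P[...,i] for i in range(3)]
print('stop w',rect((V<130)&(S>60)&(X>.48)&(X<.66)&(Y>.17)&(Y<.27)&(Z>.034)&(Z<.05),C,.042))
d=np.load('pics/scene13.npy'); p=np.load('pics/scene13rgb.npy');C=cam('scene');P,H,S,V=masks('w',p,d,C);X,Y,Z=[P[...,i] for i in range(3)]
print('offcut',rect((X>.66)&(X<.78)&(Y>0.05)&(Y<.25)&(Z>.027),C,.042))
print('near',rect((S>110)&(H<14)&(X>.44)&(X<.56)&(Y>-.08)&(Y<.2)&(Z>.024),C,.037),'\nfar',rect((S>110)&(H<14)&(X>.6)&(X<.7)&(Y>-.08)&(Y<.22)&(Z>.024),C,.037))
# change map vs the first scene picture
a=cv2.cvtColor(np.load('pics/scene0rgb.npy'),cv2.COLOR_RGB2GRAY).astype(int); b=cv2.cvtColor(p,cv2.COLOR_RGB2GRAY).astype(int)
for nm,(u,v) in dict(jar=(323,216),glue=(424,300),hammer=(460,240),tape=(413,187),screw=(162,170),cup=(117,227)).items():
    print(nm,np.abs(a-b)[v-18:v+18,u-18:u+18].mean().round(1),end=' ')
z=p[190:340,150:400]; cv2.imwrite('pics/scene13z.png',cv2.resize(z,None,fx=3.2,fy=3.2,interpolation=cv2.INTER_CUBIC)[:,:,::-1])
E
```

```text
time: 20.05
tool_pos: [0.5825, -0.0331, 0.2748]
tool_rot: [-1.57, 0.003, 0.063]
contact_force: [-1.3, 1.0, 0.0]
opening: 0.0599
20.05 [ 0.58247976 -0.03306237  0.27480015] [-1.57007278  0.00328614  0.06267366] [-1.87970933e-01  4.32429577e-01  1.29902481e+00 -1.15539917e-04
  1.41350119e+00 -2.50625109e-01] 0.059911050426584726
20.1 [ 0.58251373 -0.03290605  0.27476635] [-1.57000435  0.00344748  0.06287475] [-1.87708244e-01  4.32595126e-01  1.29885615e+00 -8.87134860e-05
  1.41367758e+00 -2.50567593e-01] 0.05976392277574699
case z 0.07262984949547985 board z 0.012320019397819126
case (array([574.42211914, 123.77990723]), [74.57059478759766, 99.98146057128906], np.float32(-1.5092523))
near (array([508.08496094,  57.01203537]), [18.33099365234375, 225.25927734375], np.float32(0.0625109))
   ymin -0.05146505425629159 n 2837
far (array([646.80371094,  66.32159424]), [18.020614624023438, 223.67601013183594], np.float32(0.060974147))
   ymin -0.041051084307904884 n 2667
scene case (array([576.40411377, 149.40408325]), [101.24552154541016, 119.56001281738281], np.float32(0.06176052))
lane x 0.5 board y 160.5 rel 0.0021
stop w None
offcut (array([698.83282471, 154.24324036]), [48.92106246948242, 79.890625], np.float32(0.1723697))
near (array([511.81100464,  51.42666245]), [20.1138858795166, 197.12887573242188], np.float32(0.061414216)) 
far (array([651.40319824,  83.84877014]), [18.75657081604004, 255.0563507080078], np.float32(0.06264009))
jar 6.1 glue 5.9 hammer 6.3 tape 6.7 screw 6.0 cup 5.2
```

View pics/wrist13.png

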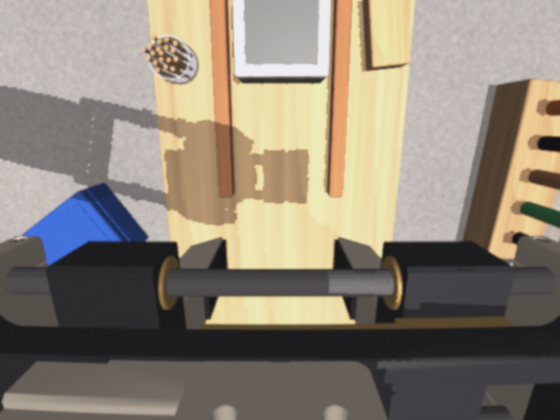

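View pics/scene13z.png

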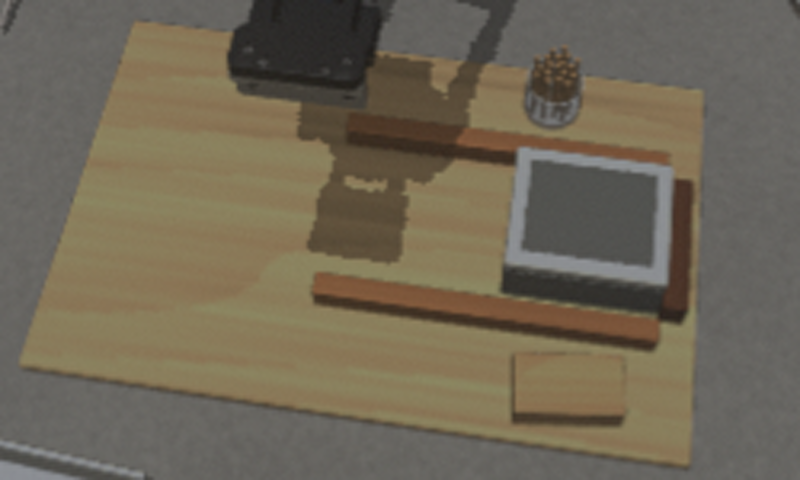

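The case reads board y 160.5 mm (home is 160), lane x +0.5 mm and turn 0.002 rad. The offcut is at the same spot as at the start, and the patches around the other items match the first picture. Handing in.

```bash
python3 -c "
from cell import robot,status
print(status.observe()['time']); print(robot.hand_in())"
```

```text
20.15
the job is handed in; nothing more can be done
None
```

I pushed the case home against the stop and handed the job in at 20.15 s; no verdict was reported. First I pushed its near side with both fingers to centre and square it. Then I pushed its rear face down the lane, with the fingertips just above rail height, and crept the last 9 mm while watching the force.

**Last checks (scene camera):**
- **Case position:** the centre is at board y 160.5 mm (home is 160), 0.5 mm off the centre line and 0.002 rad off square.
- **Case flat:** the lid was level when last checked, with the fingers still on the case at the end of the push.
- **Other items:** the offcut measured within 1 mm of where it started. Picture patches around the jar, glue, hammer, tape, screwdriver and cup match the first picture. The rails look untouched in the last pictures.

**What disagreed or failed:**
- **Camera offset:** absolute positions differed between cameras by 5–10 mm, so I measured the case relative to the rails within one view. The wrist and scene cameras then agreed to about 1–2 mm.
- **Stop contact:** I saw no sharp contact spike at the stop. The force only rose from about 3 N to 5 N along the lane, with about 3 N upward. The home reading therefore rests mainly on the scene view, good to about 2 mm.
- **Last wrist view:** it cut off the stop and the front of the case, so it could not confirm the position.

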